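# Hold the cutter lid half-turned for the interlock test

## Robot

A 6-joint arm with a two-finger parallel gripper is mounted at the origin on the work surface. World frame = base frame: x ahead of the robot, y to its left, z up, the work surface at z = 0. Lengths are in m, angles in degrees, forces in N, time in s.
With the tool pointing down it reaches from about 0.4 to 0.825 m from the base axis. Payload 7 kg.
Tool frame: the origin (TCP) lies between the finger pads; the fingertips stand 19 mm ahead of it and the grasp point (between the pads) is the TCP; y points along the fingers, x is the direction in which the jaws open and shut, and the axes are right-handed (so a half turn about y gives the same grasp; the last joint's range is limited). The gripper opens to 88 mm and grips with 3 to 60 N. Pads are 19 mm wide; open, the fingers measure 130 mm over their backs; the gripper's body (78 mm by 193 mm) begins 47 mm behind the grasp point.
Start: joints at [-52.133, 20.546, 0.682, 0, -70.136, -16.507], TCP at [0.246, -0.629, 0.246] pointing down, gripper open.
Joint ranges: [-176.03, 176.03], [-82.01, 121.73], [-58.28, 71.71], [-173.87, 95.51], [-174.79, -0.11], [-173.66, 173.66]. Speed limits (degrees/s): [136.94, 136.94, 172.46, 180, 180, 180].

## Interface

Orientations are given as [roll, pitch, yaw] about the fixed x, y, z axes, in that order (R = Rz(yaw) Ry(pitch) Rx(roll)).
In Python, from plant import r gives the robot as it stands. The module is installed in compiled form; this text tells all that it offers.
- The arm moves only by the tool jog_arm, never from a script. Its argument "steps" is a list of rows, each a list of 5 numbers: the closure, from 0 (fully open) to 1 (shut), then the shift along the tool's x, y, z in m, then the turn about the tool's y in degrees. In form: [[jaw, x, y, z, turn], ...]. A call has 1 to 12 rows; each row shifts and turns the commanded pose from where the row before left it, along the tool's axes as they then stand; what a row does not reach is not made up. A row lasts 1/12 s, in which the tool goes at most 41.7 mm and 7.16 degrees, less where a joint would pass 70% of its speed; a pose out of reach is approached as far as the arm can. A call with a gripper value outside its range is refused whole. The fingers move at their own pace and stop on an object; "squeeze" is the grip in N (left out, the last holds). Time passes only in rows, so rows that do not move let the fingers close. It gives the time, the measured TCP pose, the force and the opening at its end, in the units of the state.
- r.get_state(): the state, without advancing time (a new reading comes with each control period).
- r.capture(name): name is "scene" or "top" or "wrist"; returns a dict with "image" (480x640x3 uint8, red, green, blue), "vfov" (degrees; the focal length in pixels is half the picture's height over the tangent of half this angle, whatever the lens; pixels are square), "cx", "cy" (the principal point, pixels), "R" (3x3) and "t" (3): a world point X has camera coordinates R X + t; the wrist camera has in their place "tool_from_camera" (4x4, takes a point from camera to tool coordinates, whose origin is the TCP and whose axes are the tool frame's). Camera axes: x right, y down, z forward; pixel columns grow to the right and rows downward; lengths in m; the calibration is good to about 2 mm. A picture is of the moment at which its call begins: read the wrist's pose just before it. There is no depth.
- r.close_job(): hands the job in, once; it reports no verdict.
The state is a dict: "time_s": time; "joints": joint angles; "qd": joint speeds; "joint_torque": joint torques, N m; "tcp_pos": TCP position; "eef_rot": TCP orientation; "contact_force": force on the tool from outside, world axes, zero at the start; "moment": the same for the moment, N m; "gripper_width": finger opening in m.
Only numpy, scipy, OpenCV 4.12 (cv2) and the standard library are available. Lean on these libraries where they do the work, as an engineer would, in place of code of your own. Each camera call takes 0.05 s, during which the arm holds its last target.

## Task

We are testing the lid interlock of the second-hand food cutter: take the lid with the bar handle, set it fully home in the mouth of the bowl (its square bore over the square spindle, its two lugs down through the two slots), then turn it clockwise half of its quarter turn, to 45 degrees, and never on to the lock click. Finish while still gripping the handle, keeping the lid there against the return spring: the program ends holding it. Leave everything else on the bench where it is.

Things in the scene. Friction and masses are not known exactly. Their poses are not given: they have to be found in the camera images.
- lid: loose lid, grey plastic, black bar handle, 85 mm tall, about 0.24 kg (varies), upright on the bench. Origin at its underside's centre, z up. From below: square boss 66 x 66 x 24 mm with a square bore 26 x 26 mm, 24 mm deep, sides along the lid's x and y; round disc 97 mm across, z 24 to 39 mm; two lugs low on its edge (z 24 to 30 mm) at +x and -x, 16 mm wide, out to 55 mm from the axis; the handle
- lid_handle (a point): centre of the lid's bar handle, on the lid's axis, 62 mm above its underside, 23 mm above the top of its disc; axes are the lid's. The bar is 60 mm long along x (in line with the lugs), 14 mm thick along y and 46 mm tall (39 to 85 mm above the underside). The lid is the same after half a turn about z
- machine: the food cutter, fixed to the bench; origin at its underside's centre under the bowl's axis, z up. White base 200 (x) x 170 (y) x 70 mm, controls on its -x face; steel bowl 124 mm across, rim 150 mm above the bench; black bowl handle on the +y side, below the rim, reaching 105 mm from the axis
- collar (a point): centre of the bowl's round mouth at rim height; axes are the machine's. A lip leaves a 100 mm opening, with two slots at +x and -x (23 mm wide, out to 57 mm from the axis) for the lid's lugs. Fully home, the lugs rest 15 mm below the rim, the disc's top is flush with the rim, lid_handle is 23 mm above this point and the lid's x lies along the collar's x, either way round
- half_mark (a point): small black mark on the rim, 60 mm from the mouth's axis and 45 degrees clockwise of the +x slot (another opposite): the half-turned bar handle points at it; double marks at 90 degrees are the lock. From home the lid turns only clockwise seen from above, lugs under the lip with 2.5 mm of vertical play; the other way is blocked
- spindle_top (a point): top centre of the square steel spindle in the middle of the bowl, 18 mm below the rim: 24 x 24 mm, tapered to 16 mm over its top 4 mm; its sides lie along the collar's x and y while spindle is 0
- spindle (a joint): turn of the spindle in rad, clockwise from above: 0 at rest, where it starts, 1.57 at the end of the quarter turn. Its return spring (0.06 N m at rest, 0.18 N m half-turned) turns a lid that is let go back. The lid drives it with up to 0.09 rad of play, so it reads slightly less than the lid's own turn
- catch (a joint): push of the lock's brass spring plunger, hidden under the lip, in m: 0 untouched; a lug meets it at about 80 degrees (1.4 rad) of turn, with 2.4 N of preload, and it clicks beyond 0.002
- caster: swivel caster standing wheel-up on its 60 mm plate, 98 mm tall, bystander; origin under its plate
- screwdriver: black-handled screwdriver lying flat, bystander; origin under its middle
- cup: small open steel cup, 64 mm wide, 70 mm tall, bystander; origin at its underside
- bottle: white plastic bottle, 64 mm wide, 190 mm tall, bystander; origin at its underside
- wrench: steel wrench lying flat, bystander; origin under its middle
- big_lid: larger plain lid (132 mm wide, 56 mm tall) with a round knob and no lugs, belongs to another machine, bystander; origin at its underside
- bowl: open steel bowl, 120 mm wide, 50 mm tall, bystander; origin at its underside

How it is judged (in metres and radians):
On the way, in this order (a step that is already met when the one before it is completed fails the run):
1. the lid is fully home in the mouth, bore on the spindle, lugs through the slots, not yet turned (horizontal distance between lid_handle and collar below 0.004 m and z of lid_handle in the frame of collar below 0.0265 m and angle between lid_handle's own z axis and vertical below 0.08 rad and angle between the x axis of lid_handle and the x axis of collar, either way round below 0.25 rad and value of joint spindle below 0.25 rad), for 0.1 s.
2. the lid, still home, is turned half-way clockwise (horizontal distance between lid_handle and collar below 0.004 m and z of lid_handle in the frame of collar below 0.0265 m and angle between lid_handle's own z axis and vertical below 0.08 rad and angle between the x axis of lid_handle and the x axis of collar, either way round between 0.57 and 1 rad and value of joint spindle above 0.42 rad), for 0.3 s.
At the end, for the whole second after the job is handed in: the lid is in the mouth (within 4 mm of its axis, at most 3.5 mm above fully home, upright within 0.08 rad), turned clockwise 0.57 to 1.0 rad (33 to 57 degrees), the spindle more than 0.42 rad with it, at rest, gripped with more than 2 N, and the lock has not clicked (all of step 2 and contact force between the fingers and lid above 2 N and angular speed of lid below 0.15 rad/s and value of joint catch below 0.002 m); the arm keeps its last pose, push and grip.
It fails at once if the lid is turned on until the lock clicks (catch pushed in by more than 2 mm) (value of joint catch above 0.002 m).
It fails at once if a bystander is moved by more than 30 mm (distance of any of caster, screwdriver, cup, bottle, wrench, big_lid, bowl from where it was at the start of the episode above 0.03 m).
It also fails if it takes over 40 s, if anything falls off the work surface, if the arm or the gripper's body presses on something with over 40 N, if the wrist force passes 120 N, or if a joint passes its speed limit or range.

## Working session

There is one attempt and no reset: what is moved stays moved. The work goes in short steps, Python scripts to look and compute and a tool call to move; the robot and the scene stay as the last step left them, time stands still between calls to the robot, and variables do not carry over. Pictures are saved under pics/ and viewed, and the job is handed in when it is done.

Besides the shell and the picture viewer there is one more tool, called after "Call:" as name([rows], argument=value, ...), one row to a line, values as JSON. jog_arm: Moves the arm, as the interface text tells. Its arguments: {"type":"object","properties":{"steps":{"type":"array","items":{"type":"array","items":{"type":"number"}}},"squeeze":{"type":"number"}},"required":["steps"]}

```bash
mkdir -p pics; ls; python3 - <<'E'
from plant import r
import cv2,numpy as np
print(r.get_state())
for n in ["scene","top","wrist"]:
    c=r.capture(n); cv2.imwrite(f"pics/{n}0.png",c["image"][:,:,::-1]); np.save(f"pics/{n}0.npy",c,allow_pickle=True)
    print(n,{k:v for k,v in c.items() if k!="image"})
E
```

```text
pics
{'time_s': 0.0, 'joints': array([-5.21354913e+01,  2.05905203e+01,  6.33343274e-01, -2.00254753e-02,
       -7.01351643e+01, -1.65087531e+01]), 'qd': array([ 1.15613300e-01,  9.68513991e-02,  6.05974040e-02, -2.73403731e-02,
       -2.00444867e-02, -8.91413377e-05]), 'joint_torque': array([-6.37036428e-04, -5.82716954e+01,  2.93052721e+01,  6.99712291e+00,
        6.82882121e-03, -1.67053158e-04]), 'tcp_pos': array([ 0.24563629, -0.62822649,  0.24463001]), 'eef_rot': array([-8.99918068e+01, -9.38844436e-02,  1.11348929e+02]), 'contact_force': array([ 0.23093429, -0.61554483,  0.036457  ]), 'moment': array([0.03285467, 0.00932592, 0.05237782]), 'gripper_width': 0.08763341167088484}
scene {'vfov': 49.72770046287505, 'cx': 329.13542764236655, 'cy': 240.77588517874386, 'R': array([[ 0.30640414,  0.95188382,  0.00580547],
       [ 0.61430163, -0.19307281, -0.76508587],
       [-0.72715198,  0.23799179, -0.64390209]]), 't': array([-0.17332598, -0.25030704,  1.77768517])}
top {'vfov': 43.48590661693605, 'cx': 319.8889722867467, 'cy': 236.94410541840134, 'R': array([[-2.36497699e-02, -9.99719868e-01, -9.34441063e-04],
       [-9.96691200e-01,  2.36508091e-02, -7.77643262e-02],
       [ 7.77646422e-02, -9.07759234e-04, -9.96971332e-01]]), 't': array([0.02908187, 0.59094875, 1.50651608])}
wrist {'vfov': 64.51476006647799, 'cx': 324.75755460778186, 'cy': 234.37893863387666, 'tool_from_camera': array([[ 9.99999754e-01,  6.95249702e-04,  9.55646104e-05,
        -1.23506581e-03],
       [ 1.18829273e-04, -3.01953597e-01,  9.53322616e-01,
        -1.38018676e-01],
       [ 6.91653343e-04, -9.53322370e-01, -3.01953606e-01,
         8.24322077e-02],
       [ 0.00000000e+00,  0.00000000e+00,  0.00000000e+00,
         1.00000000e+00]])}
```

View pics/scene0.png

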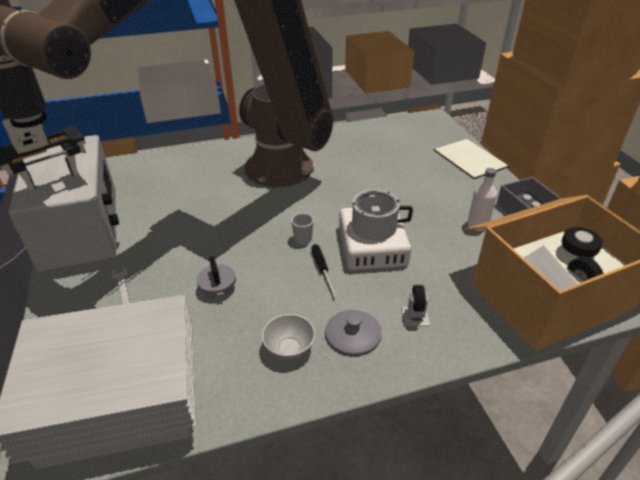

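View pics/top0.png

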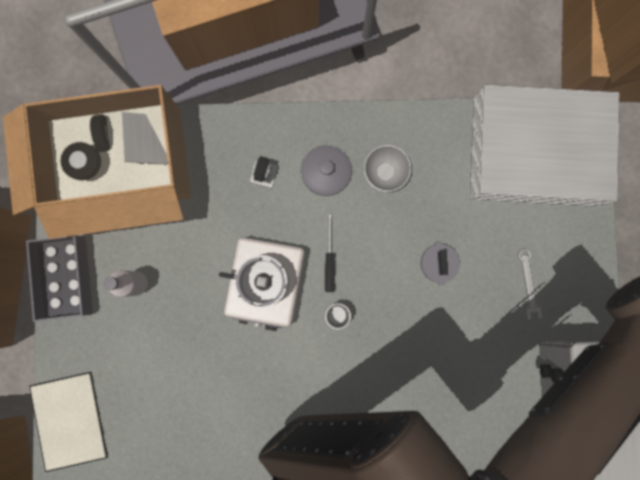

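View pics/wrist0.png

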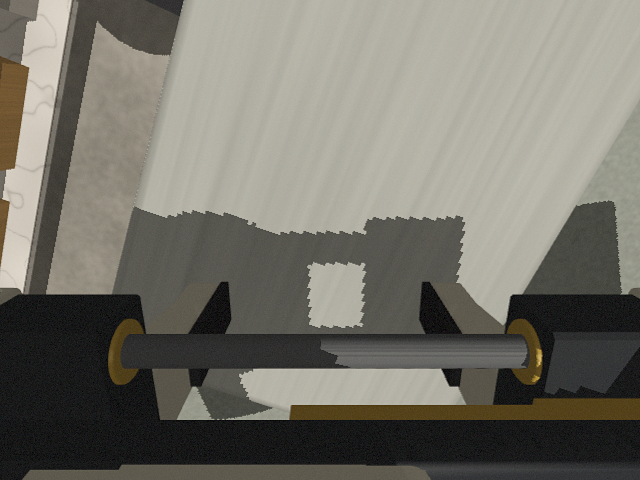

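The lid is at top (440,263) with the handle at (443,262). The machine mouth is at about (263,281), and the bowl handle points left. I'll zoom in and measure.

```bash
cat > h.py <<'E'
import numpy as np,cv2
from scipy.spatial.transform import Rotation as Ro
def load(f): return np.load(f,allow_pickle=True).item()
def cam(c,st=None):
    f=240/np.tan(np.radians(c["vfov"]/2))
    K=np.array([[f,0,c["cx"]],[0,f,c["cy"]],[0,0,1]])
    if "R" in c: return K,c["R"],np.array(c["t"])
    T=np.eye(4);T[:3,:3]=Ro.from_euler('xyz',st["eef_rot"],degrees=True).as_matrix();T[:3,3]=st["tcp_pos"]
    W=np.linalg.inv(T@c["tool_from_camera"]); return K,W[:3,:3],W[:3,3]
def toz(uv,z,K,R,t):
    d=R.T@np.linalg.solve(K,[uv[0],uv[1],1]); o=-R.T@t
    return o+d*(z-o[2])/d[2]
def proj(X,K,R,t):
    p=K@(R@np.asarray(X)+t); return p[:2]/p[2]
E
python3 - <<'E'
from h import *
c=load('pics/top0.npy');im=c["image"][:,:,::-1]
cv2.imwrite('pics/zl.png',cv2.resize(im[232:294,400:482],None,fx=8,fy=8,interpolation=cv2.INTER_CUBIC))
cv2.imwrite('pics/zm.png',cv2.resize(im[232:332,215:315],None,fx=6,fy=6,interpolation=cv2.INTER_CUBIC))
C=cam(c);print("cam",-C[1].T@C[2])
for n,uv,z in [("lid",(440,263),.039),("handle",(443,262),.085),("mouth",(264,280),.15),("gripbox",(560,340),.2)]: print(n,toz(uv,z,*C))
E
```

```text
cam [0.47252751 0.01646486 1.54793525]
lid [ 0.51760521 -0.28429036  0.039     ]
handle [ 0.51848604 -0.28250368  0.085     ]
mouth [0.48459041 0.1470355  0.15      ]
gripbox [ 0.33601255 -0.51134951  0.2       ]
```

View pics/zl.png

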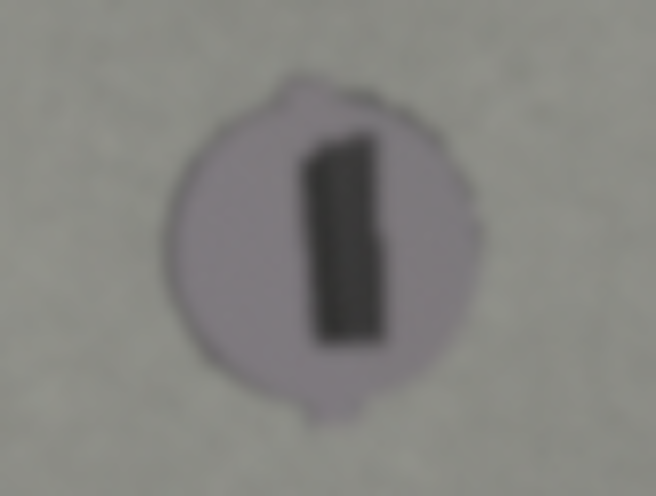

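View pics/zm.png

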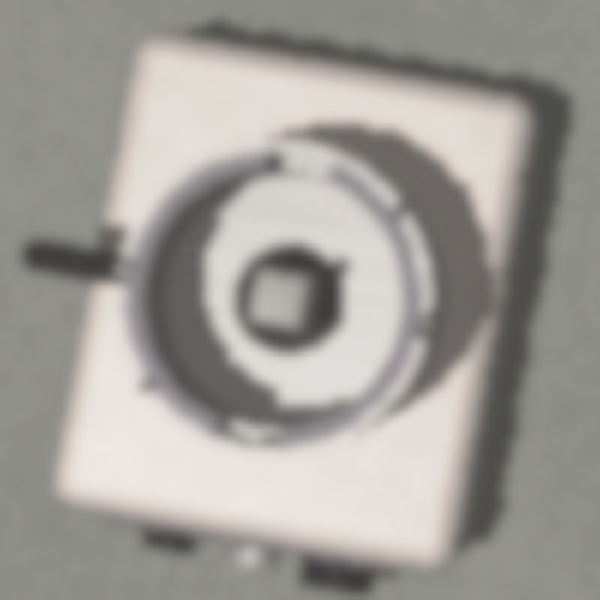

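The camera axes and reach make sense: lid near (0.518,-0.283) with its x at about +3°, and mouth near (0.485,0.147) with collar x at about -11°. I'll move above the lid for a close wrist view.

Call:
jog_arm([
  [0, 0.005, -0.02, -0.01, 0],
  [0, 0.0186, -0.02, -0.0315, 0],
  [0, 0.0186, 0, -0.0315, 0],
  [0, 0.0186, 0, -0.0315, 0],
  [0, 0.0186, 0, -0.0315, 0],
  [0, 0.0186, 0, -0.0315, 0],
  [0, 0.0186, 0, -0.0315, 0],
  [0, 0.0186, 0, -0.0315, 0],
  [0, 0.0186, 0, -0.0315, 0],
  [0, 0.0186, 0, -0.0315, 0],
  [0, 0.0186, 0, -0.0315, 0],
  [0, 0.0186, 0, -0.0315, 0],
])

```text
time_s: 1.15
tcp_pos: [0.5022, -0.3019, 0.2855]
eef_rot: [-90.0, -0.0, 111.4]
contact_force: [-0.0, -0.2, 0.4]
gripper_width: 0.0877
```

Call:
jog_arm([
  [0, 0.0136, 0, -0.0215, 0],
  [0, 0, 0, 0, 6],
  [0, 0, 0, 0, 6],
  [0, 0, 0, 0, 6],
  [0, 0, 0, 0, 0],
  [0, 0, 0, 0, 0],
])

```text
time_s: 1.65
tcp_pos: [0.5165, -0.283, 0.2854]
eef_rot: [-90.0, -0.0, 93.6]
contact_force: [0.7, 0.1, -0.1]
gripper_width: 0.0877
```

```bash
python3 - <<'E'
from plant import r
from h import *
s=r.get_state();print(s["joints"],s["tcp_pos"],s["eef_rot"],s["contact_force"])
c=r.capture("wrist");cv2.imwrite("pics/w1.png",c["image"][:,:,::-1]);c["st"]=s;np.save("pics/w1.npy",c,allow_pickle=True)
E
```

```text
[-9.71590067e+00  1.11658587e+01 -7.00892969e+00 -4.37859907e-03
 -7.18462456e+01 -7.67311420e+01] [ 0.51648287 -0.28299619  0.28535258] [-8.99804823e+01 -8.87683429e-03  9.35515908e+01] [ 0.68399508  0.06493605 -0.08503172]
```

View pics/w1.png

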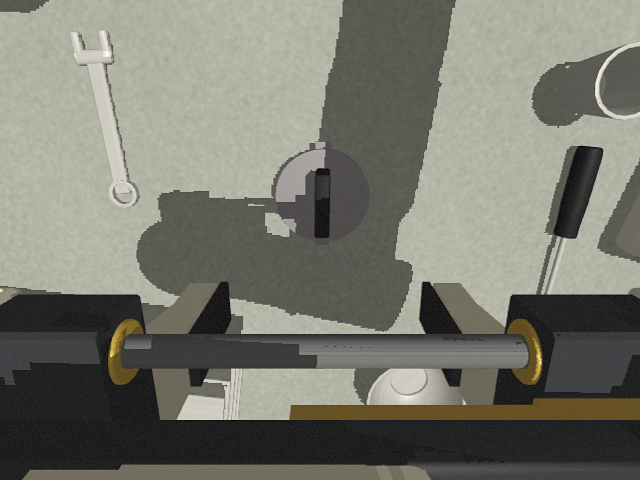

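The picture shows the lid centred at (322,195) with the bar spanning about (322,170–238). The joint figures show j6 follows ψ − j1, so this grasp side would leave j6 near −185° at the 45° pose, which is out of range. I'll flip the wrist 180° now, which also gives an opposite view.

Call:
jog_arm([
  [0, 0, 0, 0, -7],
  [0, 0, 0, 0, -7],
  [0, 0, 0, 0, -7],
  [0, 0, 0, 0, -7],
  [0, 0, 0, 0, -7],
  [0, 0, 0, 0, -7],
  [0, 0, 0, 0, -7],
  [0, 0, 0, 0, -7],
  [0, 0, 0, 0, -7],
  [0, 0, 0, 0, -7],
  [0, 0, 0, 0, -7],
  [0, 0, 0, 0, -7],
])

```text
time_s: 2.7
tcp_pos: [0.5164, -0.2833, 0.2855]
eef_rot: [-90.0, -0.0, 177.9]
contact_force: [-0.3, 0.9, 0.3]
gripper_width: 0.0876
```

Call:
jog_arm([
  [0, 0, 0, 0, -7],
  [0, 0, 0, 0, -7],
  [0, 0, 0, 0, -7],
  [0, 0, 0, 0, -7],
  [0, 0, 0, 0, -7],
  [0, 0, 0, 0, -7],
  [0, 0, 0, 0, -7],
  [0, 0, 0, 0, -7],
  [0, 0, 0, 0, -7],
  [0, 0, 0, 0, -7],
  [0, 0, 0, 0, -7],
  [0, 0, 0, 0, -7],
])

```text
time_s: 3.7
tcp_pos: [0.5164, -0.2833, 0.2855]
eef_rot: [-90.0, 0.0, -98.1]
contact_force: [0.1, -0.3, 0.0]
gripper_width: 0.0875
```

Call:
jog_arm([
  [0, 0, 0, 0, -7],
  [0, 0, 0, 0, -5],
  [0, 0, 0, 0, 0],
  [0, 0, 0, 0, 0],
  [0, 0, 0, 0, 0],
])

```text
time_s: 4.12
tcp_pos: [0.5165, -0.2832, 0.2855]
eef_rot: [-90.0, 0.0, -86.8]
contact_force: [-0.2, 0.3, 0.1]
gripper_width: 0.0874
```

```bash
python3 - <<'E'
from plant import r
from h import *
s=r.get_state();print(s["joints"],s["tcp_pos"],s["eef_rot"],s["contact_force"])
c=r.capture("wrist");cv2.imwrite("pics/w2.png",c["image"][:,:,::-1]);c["st"]=s;np.save("pics/w2.npy",c,allow_pickle=True)
E
```

```text
[-9.73702150e+00  1.11557560e+01 -6.99785039e+00 -1.26176237e-03
 -7.18461199e+01  1.02975968e+02] [ 0.51646027 -0.28321942  0.28554585] [-8.99994640e+01  1.10687304e-03 -8.67614465e+01] [-0.17695347  0.31758783  0.11774736]
```

View pics/w2.png

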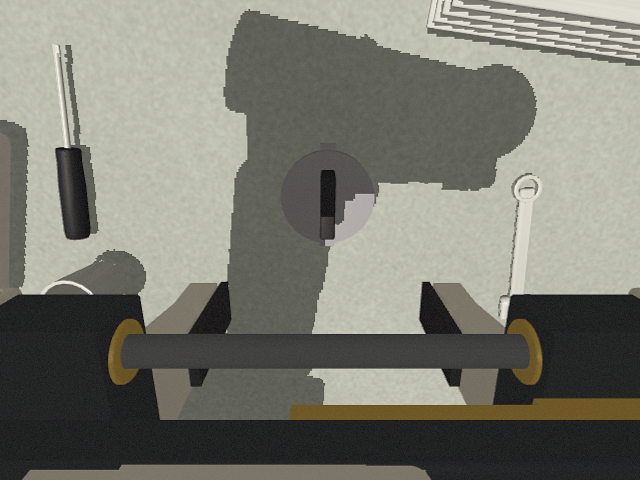

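```bash
python3 - <<'E'
from h import *
tiles=[]
for f in ("w1","w2"):
    c=load(f'pics/{f}.npy');im=c["image"]
    x0,y0=265,135
    tiles.append(cv2.resize(im[y0:y0+115,x0:x0+120,::-1],None,fx=3.3,fy=3.3*1.0,interpolation=cv2.INTER_NEAREST))
    C=cam(c,c["st"])
    g=im.astype(int); dark=(g.max(2)<50).astype(np.uint8)
    dark[:y0]=0;dark[250:]=0;dark[:,:270]=0;dark[:,375:]=0
    n,l,st,ce=cv2.connectedComponentsWithStats(dark)
    k=1+np.argmax(st[1:,4]);print(f,st[k],ce[k])
    cnt=cv2.findContours((l==k).astype(np.uint8),0,2)[0][0];rect=cv2.minAreaRect(cnt);print(rect)
    print('proj TCP-model handle top corners',[proj((.517+sx*.03,-.283+sy*.007,.085),*C).round(1) for sx in(-1,1) for sy in (-1,1)])
    # row/col widths
    for v in range(165,245,8):
        u=np.where(l[v]==k)[0]; 
        if len(u): print(v,u.min(),u.max(),toz(((u.min()+u.max()+1)/2,v+.5),.085,*C).round(4))
cv2.imwrite('pics/zh.png',np.hstack(tiles))
E
```

```text
w1 [314 168  16  70 771] [321.62516213 207.8845655 ]
((321.5, 202.5), (69.0, 15.0), 90.0)
proj TCP-model handle top corners [array([320.3, 175.5]), array([336. , 176.5]), array([316.5, 239.4]), array([331.5, 240.3])]
173 316 329 [ 0.4851 -0.2877  0.085 ]
181 315 329 [ 0.4922 -0.2878  0.085 ]
189 315 329 [ 0.4994 -0.2873  0.085 ]
197 315 329 [ 0.5068 -0.2869  0.085 ]
205 315 329 [ 0.5142 -0.2864  0.085 ]
213 315 329 [ 0.5217 -0.286   0.085 ]
221 315 328 [ 0.5293 -0.286   0.085 ]
229 314 328 [ 0.537 -0.286  0.085]
237 316 328 [ 0.5448 -0.2845  0.085 ]
w2 [320 170  16  69 712] [327.75140449 194.38202247]
((327.5, 204.0), (68.0, 15.0), 90.0)
proj TCP-model handle top corners [array([328.7, 239.4]), array([313.8, 238.6]), array([332.8, 175.5]), array([317.1, 174.6])]
173 321 334 [ 0.5485 -0.2856  0.085 ]
181 321 335 [ 0.5414 -0.2865  0.085 ]
189 321 334 [ 0.5341 -0.2865  0.085 ]
197 321 335 [ 0.5269 -0.2874  0.085 ]
205 321 334 [ 0.5194 -0.2874  0.085 ]
213 320 334 [ 0.5119 -0.2874  0.085 ]
221 333 334 [ 0.5046 -0.2938  0.085 ]
229 333 333 [ 0.4969 -0.2938  0.085 ]
237 333 333 [ 0.4891 -0.2943  0.085 ]
```

View pics/zh.png

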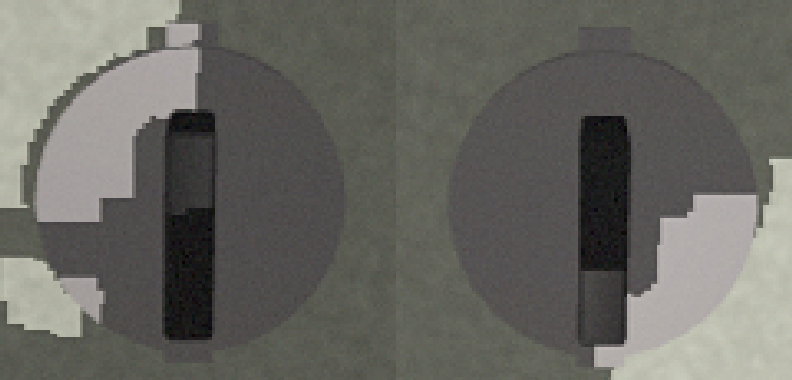

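```bash
python3 - <<'E'
from h import *
for f,P in (("w1",[(188.5,35),(188.5,352)]),("w2",[(605-396,38),(604-396,352)])):
    c=load(f'pics/{f}.npy');C=cam(c,c["st"])
    q=[toz((265+a/3.3,135+b/3.3),.030,*C) for a,b in P]; d=q[0]-q[1]
    print(f,np.round(q,4),np.degrees(np.arctan2(d[1],d[0]))%180, (q[0]+q[1])/2)
E
```

```text
w1 [[ 0.4652 -0.2901  0.03  ]
 [ 0.5675 -0.2839  0.03  ]] 3.4713708399733036 [ 0.51633836 -0.28698129  0.03      ]
w2 [[ 0.5676 -0.2853  0.03  ]
 [ 0.4662 -0.291   0.03  ]] 3.253693449758552 [ 0.51690541 -0.28814155  0.03      ]
```

Both views agree: lid at (0.5167, −0.287), x at about 3°, lug span about 102 mm at slightly inner points, handle near the given size. The jaw is already aligned, so I shift 4 mm in tool x, descend 0.2235 m and grip.

Call:
jog_arm([
  [0, 0.004, 0.02, 0, 0],
  [0, 0, 0.035, 0, 0],
  [0, 0, 0.035, 0, 0],
  [0, 0, 0.035, 0, 0],
  [0, 0, 0.035, 0, 0],
  [0, 0, 0.03, 0, 0],
  [0, 0, 0.02, 0, 0],
  [0, 0, 0.0135, 0, 0],
  [0, 0, 0, 0, 0],
  [0, 0, 0, 0, 0],
])

```text
time_s: 5.0
tcp_pos: [0.5166, -0.2871, 0.0614]
eef_rot: [-90.1, 0.0, -86.7]
contact_force: [0.3, 0.1, 0.2]
gripper_width: 0.0877
```

Call:
jog_arm([
  [1, 0, 0, 0, 0],
  [1, 0, 0, 0, 0],
  [1, 0, 0, 0, 0],
  [1, 0, 0, 0, 0],
  [1, 0, 0, 0, 0],
  [1, 0, 0, 0, 0],
  [1, 0, 0, 0, 0],
  [1, 0, 0, 0, 0],
], squeeze=30)

```text
time_s: 5.67
tcp_pos: [0.5168, -0.2871, 0.0621]
eef_rot: [-90.0, 0.0, -86.6]
contact_force: [-0.3, 0.1, 1.2]
gripper_width: 0.0398
```

Call:
jog_arm([
  [1, 0, 0, 0, 0],
  [1, 0, 0, 0, 0],
  [1, 0, 0, 0, 0],
  [1, 0, 0, 0, 0],
  [1, 0, 0, 0, 0],
  [1, 0, 0, 0, 0],
])

```text
time_s: 6.17
tcp_pos: [0.5167, -0.287, 0.062]
eef_rot: [-90.0, 0.0, -86.6]
contact_force: [-1.2, 0.4, -0.8]
gripper_width: 0.0135
```

Gripped (opening 13.5 mm against a 14 mm bar). Next I lift and carry to a viewing position beside the mouth.

Call:
jog_arm([
  [1, 0, -0.01, 0, 0],
  [1, 0, -0.025, 0, 0],
  [1, 0, -0.035, 0, 0],
  [1, 0, -0.035, 0, 0],
  [1, 0, -0.035, 0, 0],
  [1, 0, -0.035, 0, 0],
  [1, 0, -0.035, 0, 0],
  [1, 0, -0.025, 0, 0],
  [1, -0.02, 0, -0.004, 0],
  [1, -0.03, 0, -0.006, 0],
  [1, -0.03, 0, -0.006, 0],
  [1, -0.03, 0, -0.006, 0],
])

```text
time_s: 7.17
tcp_pos: [0.4873, -0.1777, 0.2974]
eef_rot: [-90.0, 0.0, -86.7]
contact_force: [0.7, 0.8, -2.1]
gripper_width: 0.0138
```

Call:
jog_arm([
  [1, -0.035, 0, -0.007, 0],
  [1, -0.035, 0, -0.007, 0],
  [1, -0.035, 0, -0.007, 0],
  [1, -0.035, 0, -0.007, 0],
  [1, -0.035, 0, -0.007, 0],
  [1, -0.035, 0, -0.007, 0],
  [1, -0.035, 0, -0.007, 0],
  [1, -0.035, 0, -0.007, 0],
  [1, -0.035, 0, -0.007, 0],
  [1, 0, 0, 0, 7],
  [1, 0, 0, 0, 7],
  [1, 0, 0, 0, 0],
])

```text
time_s: 8.17
tcp_pos: [0.4064, 0.1327, 0.2974]
eef_rot: [-90.0, 0.0, -100.9]
contact_force: [0.3, -0.9, -2.4]
gripper_width: 0.0137
```

Call:
jog_arm([
  [1, 0, 0, 0, 0],
  [1, 0, 0, 0, 0],
])

```text
time_s: 8.33
tcp_pos: [0.4069, 0.1318, 0.2972]
eef_rot: [-90.0, 0.0, -100.4]
contact_force: [0.2, -0.0, -2.3]
gripper_width: 0.0137
```

```bash
python3 - <<'E'
from plant import r
from h import *
s=r.get_state();print(s["joints"],s["tcp_pos"],s["eef_rot"],s["contact_force"])
c=r.capture("wrist");cv2.imwrite("pics/w3.png",c["image"][:,:,::-1]);c["st"]=s;np.save("pics/w3.npy",c,allow_pickle=True)
E
```

```text
[ 4.45832090e+01 -5.65699901e+00 -2.33855194e+01 -5.00217533e-03
 -7.22640669e+01  3.49716899e+01] [0.40691494 0.13178505 0.29724361] [-8.99996556e+01  8.80511864e-03 -1.00446625e+02] [ 0.22937455 -0.00835622 -2.29721546]
```

View pics/w3.png

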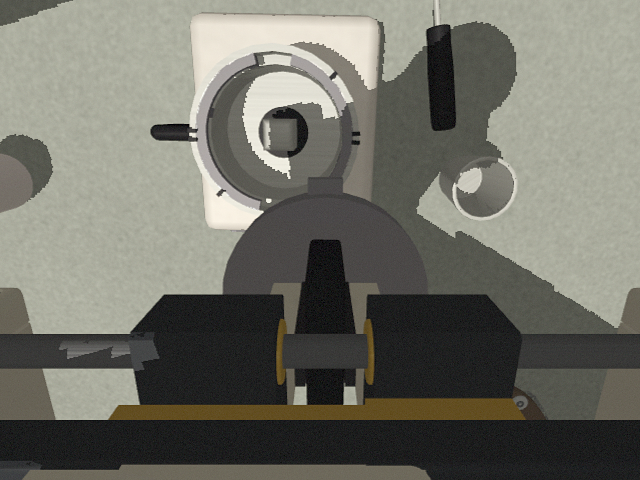

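The mouth is clearly seen at about (274,132): double lock marks at left (193,133) and right (355,137), half marks at (334,75) and (221,192), spindle top at about (283,134). The held lid's lug is at (325,185). Zooming to measure.

```bash
python3 - <<'E'
from h import *
c=load('pics/w3.npy');im=c["image"][:,:,::-1]
cv2.imwrite('pics/zm3.png',cv2.resize(im[35:225,180:370],None,fx=3.1,fy=3.1,interpolation=cv2.INTER_NEAREST))
E
```

```text
(no output)
```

View pics/zm3.png

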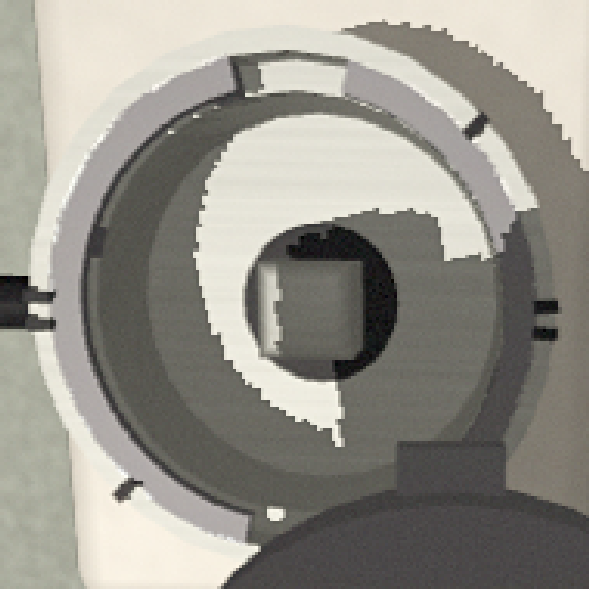

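```bash
python3 - <<'E'
from h import *
c=load('pics/w3.npy');C=cam(c,c["st"]);st=c["st"]
P=lambda a,b:(180+(a+.0)/3.1,35+(b)/3.1)
q={k:toz(P(*v),.15,*C) for k,v in dict(h1=(477,126),h2=(127,490),l1=(546,319),l2=(42,310)).items()}
for a,b in(("h1","h2"),("l1","l2")):
    d=q[a]-q[b];print(a,b,(q[a]+q[b])/2,np.linalg.norm(d),np.degrees(np.arctan2(d[1],d[0])))
# outer rim ellipse check: cast contour pts on plane, fit circle
pts=np.array([toz(P(*v),.15,*C)[:2] for v in [(285,25),(100,125),(33,300),(90,480),(555,310),(470,110)]])
A=np.c_[2*pts,np.ones(len(pts))];s=np.linalg.lstsq(A,(pts**2).sum(1),rcond=None)[0]
print('rim circle',s[:2],np.sqrt(s[2]+s[:2]@s[:2]))
# slot edges
for n,uv in dict(sl=(238,75),sr=(347,75)).items(): print(n,toz(P(*uv),.15,*C))
# spindle top, z=.132 ; square top (265..362, 262..358)
print('spindle',toz(P(314,310),.128,*C),toz(P(314,310),.132,*C))
# lug of held lid, top edge centre
T=Ro.from_euler('xyz',st["eef_rot"],degrees=True).as_matrix()
lz=st["tcp_pos"][2]-.062+.030
w=toz(P(451.5,441),lz,*C);print('lug tool',T.T@(w-st["tcp_pos"]))
for uv in((397,466),(506,466)): print(T.T@(toz(P(*uv),lz,*C)-st["tcp_pos"]))
# disc outline top at z=.039
lz=st["tcp_pos"][2]-.023
g=c["image"].astype(int)
pp=[]
for v in range(225,285,8):
    row=g[v]; 
    # disc edges
    ll=[u for u in range(215,270) if abs(row[u].sum()-row[u+1].sum())>40][:1]
    print(v,ll)
E
python3 - <<'E'
import sys;sys.path.insert(0,'.')
from h import *
c=load('pics/w3.npy')
cv2.imwrite('pics/zd3.png',cv2.resize(c["image"][170:300,215:440,::-1],None,fx=3.5,fy=3.5,interpolation=cv2.INTER_NEAREST))
E
```

```text
h1 h2 [0.47871    0.15422757 0.15      ] 0.11882952460213167 -56.269711049099456
l1 l2 [0.47908063 0.1541077  0.15      ] 0.11822416620273868 -101.39897558004493
rim circle [0.47666895 0.1545269 ] 0.06209636386954383
sl [0.53157828 0.15507562 0.15      ]
sr [0.5272152  0.13132407 0.15      ]
spindle [0.47859734 0.15193487 0.128     ] [0.4787151  0.15146178 0.132     ]
lug tool [0.0016592  0.03200008 0.05544633]
[-0.00625608  0.03200127  0.051803  ]
[0.00958442 0.03199884 0.05181473]
225 [248]
233 [242]
241 [236]
249 [232]
257 [228]
265 [225]
273 [223]
281 [221]
```

View pics/zd3.png

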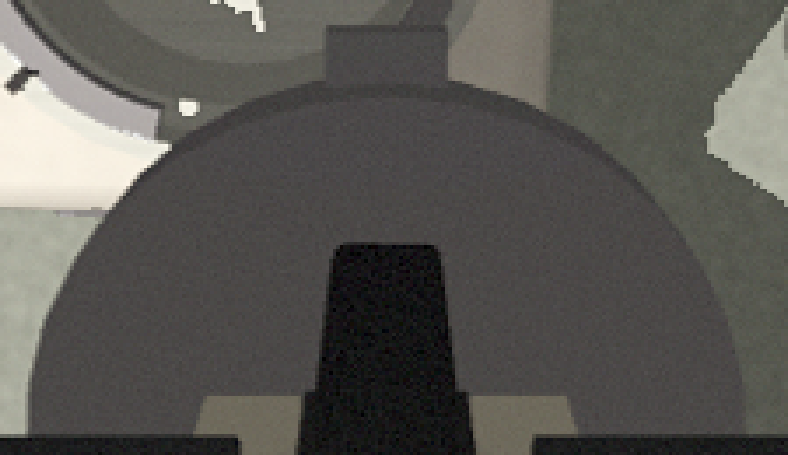

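```bash
python3 - <<'E'
from h import *
for f in ("w1","w2","w3"):
    c=load(f'pics/{f}.npy'); print(c["vfov"],c["cx"],c["cy"]);print(c["tool_from_camera"].round(4))
E
```

```text
64.51476006647799 324.75755460778186 234.37893863387666
[[ 1.000e+00  7.000e-04  2.000e-04 -1.300e-03]
 [-0.000e+00 -3.020e-01  9.533e-01 -1.380e-01]
 [ 7.000e-04 -9.533e-01 -3.020e-01  8.200e-02]
 [ 0.000e+00  0.000e+00  0.000e+00  1.000e+00]]
64.51476006647799 324.75755460778186 234.37893863387666
[[ 1.000e+00  7.000e-04  2.000e-04  1.300e-03]
 [ 0.000e+00 -3.011e-01  9.536e-01 -1.380e-01]
 [ 7.000e-04 -9.536e-01 -3.011e-01  8.200e-02]
 [ 0.000e+00  0.000e+00  0.000e+00  1.000e+00]]
64.51476006647799 324.75755460778186 234.37893863387666
[[ 1.000e+00  7.000e-04  1.000e-04  1.300e-03]
 [ 1.000e-04 -3.012e-01  9.536e-01 -1.380e-01]
 [ 7.000e-04 -9.536e-01 -3.012e-01  8.230e-02]
 [ 0.000e+00  0.000e+00  0.000e+00  1.000e+00]]
```

```bash
python3 - <<'E'
from h import *
c=load('pics/top0.npy');C=cam(c)
m=lambda a,b:(215-.5+(a+.5)/6,232-.5+(b+.5)/6); l=lambda a,b:(400-.5+(a+.5)/8,232-.5+(b+.5)/8)
h1,h2=toz(m(395,210),.15,*C),toz(m(150,385),.15,*C); d=h1-h2
print('mouth',(h1+h2)/2,np.linalg.norm(d),np.degrees(np.arctan2(d[1],d[0]))+45)
print('lid disc',toz(l(322,248),.035,*C),'lugs',(toz(l(303,82),.03,*C)+toz(l(332,415),.03,*C))/2)
E
```

```text
mouth [0.48217384 0.15625759 0.15      ] 0.11574498882093011 -10.7430185572397
lid disc [ 0.51883418 -0.28465972  0.035     ] lugs [ 0.51900473 -0.28422442  0.03      ]
```

Wrist-relative measurement (marks against the held lug): target TCP (0.4788, 0.1559), collar x at −11.35°. The top view gives (0.480, 0.155), which agrees within its 2.4 mm pixels. Moving over the mouth.

Call:
jog_arm([
  [1, -0.009, 0, 0.016, 0],
  [1, -0.0093, 0, 0.0165, 0],
  [1, -0.0092, 0, 0.0169, 0],
  [1, -0.0092, 0, 0.0169, 0],
  [1, 0, 0, 0, 0.9],
  [1, 0, 0.025, 0, 0],
  [1, 0, 0.025, 0, 0],
  [1, 0, 0.022, 0, 0],
  [1, 0, 0, 0, 0],
  [1, 0, 0, 0, 0],
  [1, 0, 0, 0, 0],
])

```text
time_s: 9.3
tcp_pos: [0.4797, 0.156, 0.2265]
eef_rot: [-89.9, 0.0, -101.5]
contact_force: [0.5, 0.1, -1.7]
gripper_width: 0.0138
```

```bash
python3 - <<'E'
from plant import r
from h import *
s=r.get_state();print(s["joints"],s["tcp_pos"],s["eef_rot"],s["contact_force"],s["moment"])
c=r.capture("wrist");cv2.imwrite("pics/w4.png",c["image"][:,:,::-1]);c["st"]=s;np.save("pics/w4.npy",c,allow_pickle=True)
C=cam(c,s)
cv2.imwrite("pics/w4z.png",cv2.resize(c["image"][130:330,190:460,::-1],None,fx=2.9,fy=2.9,interpolation=cv2.INTER_NEAREST))
E
```

```text
[ 4.03975202e+01  5.14004658e+00 -2.21512339e+01  4.96970743e-02
 -6.26271721e+01  3.80737205e+01] [0.47973794 0.15604078 0.22652086] [-8.99149496e+01  3.69530472e-02 -1.01505914e+02] [ 0.52697281  0.08157777 -1.73744686] [-0.05078488  0.09696466 -0.0193248 ]
```

View pics/w4z.png

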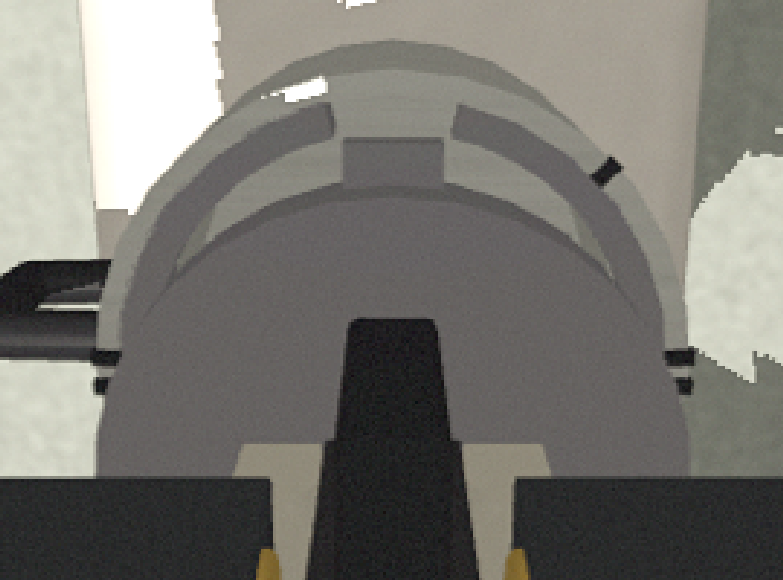

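```bash
python3 - <<'E'
from h import *
c=load('pics/w4.npy');s=c["st"];C=cam(c,s)
P=lambda a,b:(190-.5+(a+.5)/2.9,130-.5+(b+.5)/2.9)
T=Ro.from_euler('xyz',s["eef_rot"],degrees=True).as_matrix()
tl=lambda uv,z:(T.T@(toz(P(*uv),z,*C)-s["tcp_pos"])).round(4)
a,b=tl((682,371),.15),tl((105,371),.15);print('lock',a,b,(a+b)/2)
z=s["tcp_pos"][2]
print('lug',tl((394,138),z-.032),'disc edges',tl((690,470),z-.023),tl((97,470),z-.023))
print('slot',tl((333,118),.15),tl((453,118),.15), 'half',tl((606,172),.15))
E
```

```text
lock [ 0.0617  0.0765 -0.    ] [-0.0584  0.0766 -0.0002] [ 0.00165  0.07655 -0.0001 ]
lug [0.0016 0.0321 0.0555] disc edges [0.0492 0.023  0.0035] [-0.0461  0.023   0.0034]
slot [-0.0101  0.0766  0.0523] [0.0131 0.0766 0.0523] half [0.0434 0.0766 0.0418]
```

The lug is centred on the slot to about 0.1 mm, and the mouth centre is within 0.6 mm along the bar. Nudging −0.6 mm in z and descending gently.

Call:
jog_arm([
  [1, 0, 0.005, -0.0006, 0],
  [1, 0, 0.007, 0, 0],
  [1, 0, 0.007, 0, 0],
  [1, 0, 0.006, 0, 0],
  [1, 0, 0.004, 0, 0],
  [1, 0, 0.003, 0, 0],
  [1, 0, 0, 0, 0],
  [1, 0, 0, 0, 0],
])

```text
time_s: 10.02
tcp_pos: [0.4784, 0.1561, 0.1929]
eef_rot: [-90.0, -0.0, -101.5]
contact_force: [0.3, 0.3, -1.6]
gripper_width: 0.0138
```

Call:
jog_arm([
  [1, 0, 0.002, 0, 0],
  [1, 0, 0.002, 0, 0],
  [1, 0, 0.002, 0, 0],
  [1, 0, 0, 0, 0],
])

```text
time_s: 10.35
tcp_pos: [0.4788, 0.1563, 0.187]
eef_rot: [-90.0, 0.0, -101.5]
contact_force: [1.8, -0.7, -3.8]
gripper_width: 0.0136
```

Call:
jog_arm([
  [1, 0, 0.002, 0, 0],
  [1, 0, 0.002, 0, 0],
  [1, 0, 0.002, 0, 0],
  [1, 0, 0.002, 0, 0],
  [1, 0, 0, 0, 0],
])

```text
time_s: 10.77
tcp_pos: [0.4788, 0.1563, 0.1788]
eef_rot: [-90.0, 0.0, -101.5]
contact_force: [4.6, -0.2, -4.0]
gripper_width: 0.0137
```

The reaction of +4.6 N along x says the mouth wants the lid about 1 mm further in tool z. I'll ease that way while descending.

Call:
jog_arm([
  [1, 0, 0, 0.0008, 0],
  [1, 0, 0.002, 0, 0],
  [1, 0, 0.002, 0, 0],
  [1, 0, 0.001, 0, 0],
  [1, 0, 0, 0, 0],
])

```text
time_s: 11.18
tcp_pos: [0.4789, 0.1559, 0.1736]
eef_rot: [-90.0, -0.0, -101.5]
contact_force: [1.5, 0.3, -3.6]
gripper_width: 0.0138
```

Call:
jog_arm([
  [1, 0, 0.001, 0.0003, 0],
  [1, 0, 0.0007, 0, 0],
  [1, 0, 0, 0, 0],
  [1, 0, 0, 0, 0],
])

```text
time_s: 11.52
tcp_pos: [0.4791, 0.1558, 0.1729]
eef_rot: [-90.0, -0.0, -101.5]
contact_force: [-3.8, -0.8, 4.9]
gripper_width: 0.0139
```

```bash
python3 - <<'E'
from plant import r
from h import *
s=r.get_state();print(s["joints"],s["tcp_pos"],s["eef_rot"],s["contact_force"],s["moment"])
c=r.capture("wrist");c["st"]=s;np.save("pics/w5.npy",c,allow_pickle=True)
cv2.imwrite("pics/w5z.png",cv2.resize(c["image"][130:330,190:460,::-1],None,fx=2.9,fy=2.9,interpolation=cv2.INTER_NEAREST))
E
```

```text
[ 4.03873577e+01  8.01467641e+00 -2.64730201e+01 -1.10281996e-02
 -5.55348974e+01  3.80849081e+01] [0.47906028 0.15579348 0.17294853] [-9.00210915e+01 -1.21770053e-02 -1.01533975e+02] [-3.7548659  -0.81024872  4.87967669] [-0.17643244  1.2956971  -0.0344507 ]
```

View pics/w5z.png

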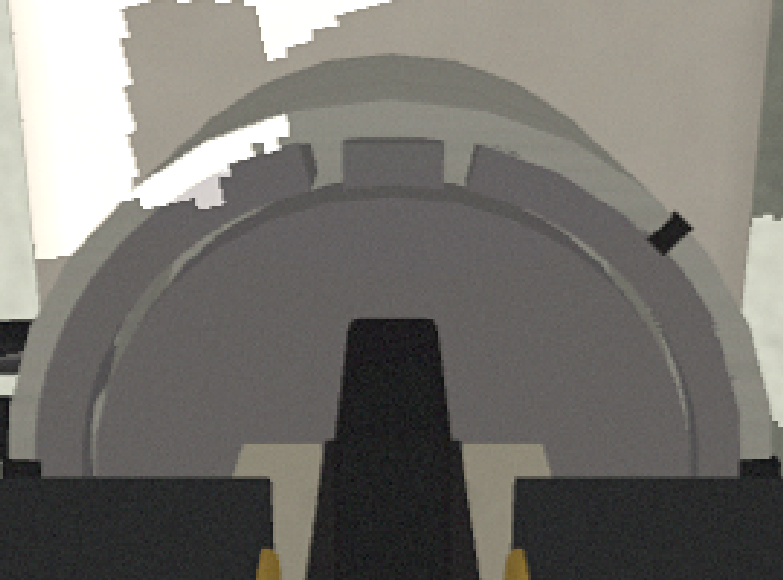

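Seated: z is 0.1729 against a predicted 0.173, with +8 N of contact reached and the lug down in its slot. Next I back off the side force, tighten the grip and turn clockwise.

Call:
jog_arm([
  [1, 0, 0, -0.0003, 0],
  [1, 0, 0, 0, 0],
  [1, 0, 0, 0, 0],
  [1, 0, 0, 0, 4],
  [1, 0, 0, 0, 4],
  [1, 0, 0, 0, 4],
  [1, 0, 0, 0, 4],
  [1, 0, 0, 0, 0],
], squeeze=50)

```text
time_s: 12.23
tcp_pos: [0.4798, 0.156, 0.173]
eef_rot: [-89.9, 0.0, -117.7]
contact_force: [2.0, -0.8, 4.7]
gripper_width: 0.0139
```

Call:
jog_arm([
  [1, 0, 0, 0, 4],
  [1, 0, 0, 0, 4],
  [1, 0, 0, 0, 4],
  [1, 0, 0, 0, 4],
  [1, 0, 0, 0, 4],
  [1, 0, 0, 0, 4],
  [1, 0, 0, 0, 4],
  [1, 0, 0, 0, 1],
  [1, 0, 0, 0, 0],
  [1, 0, 0, 0, 0],
  [1, 0, 0, 0, 0],
  [1, 0, 0, 0, 0],
])

```text
time_s: 13.23
tcp_pos: [0.4796, 0.1557, 0.1729]
eef_rot: [-90.0, 0.0, -146.4]
contact_force: [2.3, -2.7, 4.4]
gripper_width: 0.0137
```

```bash
python3 - <<'E'
from plant import r
from h import *
s=r.get_state();print(s["joints"],s["tcp_pos"],s["eef_rot"],s["contact_force"],s["moment"],s["gripper_width"])
c=r.capture("wrist");c["st"]=s;np.save("pics/w6.npy",c,allow_pickle=True)
cv2.imwrite("pics/w6z.png",cv2.resize(c["image"][130:330,190:460,::-1],None,fx=2.9,fy=2.9,interpolation=cv2.INTER_NEAREST))
E
```

```text
[ 40.38259025   8.02162359 -26.49726728   0.05912284 -55.45623982
  -6.78690741] [0.4795819  0.15571096 0.17292398] [-8.99545650e+01  3.04377181e-02 -1.46370791e+02] [ 2.25690843 -2.71735544  4.40711441] [-1.2012586  -0.19571682  0.16539681] 0.013673128896324731
```

View pics/w6z.png

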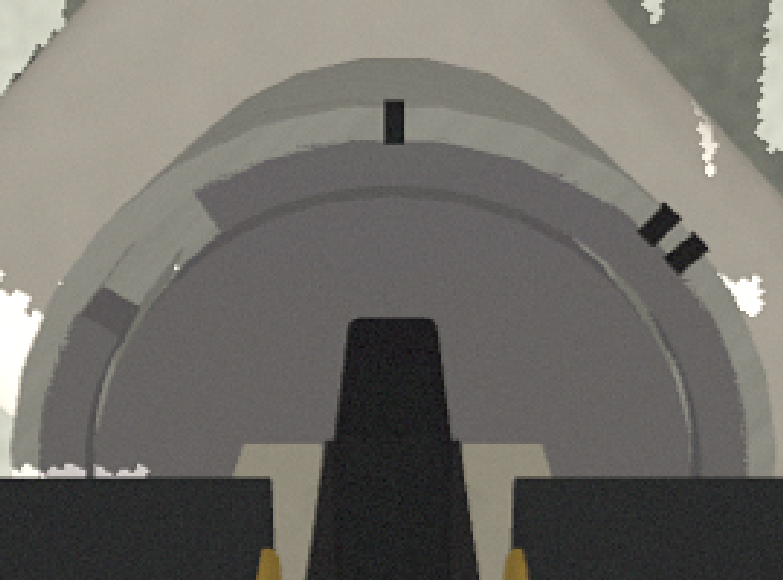

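The bar (393) points at the half mark (394,120). The lug has left its slot and gone under the lip, and the moment about z of 0.17 N m matches the spring at half turn (0.18). I'll hold briefly, check it is at rest, then hand in.

Call:
jog_arm([
  [1, 0, 0, 0, 0],
  [1, 0, 0, 0, 0],
  [1, 0, 0, 0, 0],
  [1, 0, 0, 0, 0],
  [1, 0, 0, 0, 0],
  [1, 0, 0, 0, 0],
])

```text
time_s: 13.78
tcp_pos: [0.4796, 0.1557, 0.1729]
eef_rot: [-90.0, 0.0, -146.4]
contact_force: [1.0, -2.6, 5.2]
gripper_width: 0.014
```

```bash
python3 - <<'E'
from plant import r
s=r.get_state();print(s["time_s"],s["tcp_pos"],s["eef_rot"],s["contact_force"],s["moment"],s["gripper_width"],abs(s["qd"]).max())
print(r.close_job())
E
```

```text
13.7833 [0.47959063 0.15571952 0.17294507] [-8.99557435e+01  3.59111079e-02 -1.46370340e+02] [ 1.04186956 -2.64828036  5.15449929] [-1.18872521 -0.19720684  0.16593941] 0.014034308334206963 0.11032857580161207
the job is handed in; nothing more can be done
None
```

I gripped the lid by its bar handle, seated it fully home in the bowl, turned it clockwise 45°, and handed in at 13.8 s while still gripping it. The hand-in reports no verdict.

**Last checks:**
- **Height:** the handle is at z 0.1729 m, against 0.173 m for fully home, with a light downward push.
- **Turn:** the tool turned from −101.5° to −146.4°, and the bar lines up with the half mark in the wrist picture. The lug is under the lip.
- **Spring and lock:** the moment about z is 0.17 N m, close to the 0.18 N m spring at half turn. The turn stayed about 35° short of where a lug meets the lock's plunger.
- **Grip:** the opening is 14.0 mm on the 14 mm bar with a 50 N grip, and the arm is at rest.

**Disagreements:**
- **Wrist camera:** it showed about 1.6 mm of sideways bias. I cancelled it by measuring the mouth against the held lid.
- **Top view:** it disagreed with the target I used by 1 to 2 mm, within that camera's pixel size.
- **Contact force:** about 3 N of side force remained at the end.

I did not photograph the bystanders again at the end. The carry path passed well above them, and I saw no unexpected contact force.

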